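# Hang the parts pail to dry and set the dryer

## Task

Swing up the flat-lying bail of the small parts pail, carry the pail by it without tipping it, hang the bail over both prongs of the drying stand's hook and let go. Then turn the dial of the control box clockwise until its white pointer stands exactly at the red mark on the scale, and let go. Leave the other things on the bench where they are.

Things in the scene. Friction and masses are not known exactly. Their poses are not given: they have to be found in the camera images.
- bail_grip (a point): Centre of the red sleeve (12 mm thick, 44 mm long) that turns freely on the middle of the pail's wire bail; y runs along it. The bail is a U of 7 mm steel wire: bare straight cross-bar 102 mm long (it lies on the prongs), side arms 116 mm apart, cross-bar 95 mm from the hinge line.
- pail_pivot (a point): Middle of the bail's hinge line: on the pail's axis, 78 mm above its underside, 2 mm below its rim. z up the pail's axis, y along the hinge; the lying bail points to -x. Aluminium pail with brass fittings, loose on the bench, 104 mm across the rim, 80 mm high, 0.35 to 0.57 kg. About 37 mm lie free between sleeve and rim while the bail lies flat.
- bail (a joint): Angle of the bail on the pail in rad: 0 lying level towards the pail's -x side (against a stop), 1.57 upright, 3.14 level on the other side. It swings almost freely and falls back if let go before it is upright.
- hook_seat (a point): Midway between the lowest points of the stand's two prongs, on their centre lines. z up, x level, towards the post; y across. Prongs: 8 mm rods at y = -36 and +36 mm. Each runs level from the post (x = 100 mm) to x = 20, dips 12 mm to x = 0, then rises 22 mm to its yellow tip at x = -24. A hung cross-bar rests in the dip, its centre about 9 mm above this point.
- stand: Drying stand, fixed: blue post, two-pronged hook 220 mm above the bench, open to -x, nothing on the stand above 250 mm; drip tray below (170 x 170 x 16 mm), cream blower 110 mm high behind the post. Origin on the bench below hook_seat, same axes. The bar comes in from -x, above the tips, with the pail below the prongs.
- dial_grip (a point): On the dial's vertical turning axis, half-way up its grip: a black bar 52 mm long, 14 mm thick, reaching 13 mm above and 23 mm below this point, down to a 56 mm disc. x points along the bar to the end with the white pointer line; z up.
- console: Grey control box, fixed, 150 x 150 mm, 55 mm high, with the black dial in the middle of its top on a white scale with black ticks every 15 degrees. Origin on the bench under its centre, z up.
- dial_pointer (a point): Pointer end of the dial's white line: 30 mm from the turning axis, at the height of dial_grip.
- dial (a joint): Angle of the dial in rad, growing clockwise seen from above; 0 when the pointer lies along the box's x axis; stops at -2.36 and 2.36. It turns against a steady friction of about 0.06 N m and stays where it is left. It starts near the low end: the red mark lies 0.8 to 2.6 rad clockwise of it.
- mark: Red set-mark on the dial's scale, fixed, 38 to 68 mm from the dial's axis. Origin on the turning axis at the top of the box; x points from the axis to the mark. The dial is set when its pointer points along this x axis.
- driver: Bystander, loose: torque screwdriver lying on the mat, green and black handle 30 mm thick, 190 mm long with its blade. Origin at the centre of its underside.
- grease: Bystander, loose: white jar with red lid, 60 mm across, 75 mm high. Origin at the centre of its underside.
- spanner: Bystander, loose: steel spanner lying flat. Origin at the centre of its underside.
- fitting: Bystander, loose: small brass hose fitting standing upright, 28 mm across, 40 mm high. Origin at the centre of its underside.

How it is judged:
On the way, in this order (a step that is already met when the one before it is completed fails the run):
1. the pail is lifted clear of the bench by its upright bail (value of joint bail between 1 and 2.14 rad and height (world z) of pail_pivot above 0.1 m), for 0.2 s.
2. the pail hangs from both prongs by its bail and is let go (x of bail_grip in the frame of hook_seat between -0.016 and 0.05 m and y of bail_grip in the frame of hook_seat between -0.02 and 0.02 m and z of bail_grip in the frame of hook_seat between 0 and 0.022 m and height (world z) of pail_pivot above 0.115 m and angle between pail_pivot's own z axis and vertical below 0.25 rad and contact force between pail and stand above 2 N and contact force between pail and the fingers below 0.1 N), for 0.3 s.
3. the dial's pointer is at the red mark and the dial is let go (y of dial_pointer in the frame of mark between -0.0032 and 0.0032 m and x of dial_pointer in the frame of mark above 0.02 m and contact force between the fingers and console below 0.1 N), for 0.2 s.
At the end, for the whole second after the job is handed in: The pail hangs still and upright (14 degrees) by its bail on both prongs, clear of the bench, the sleeve within 20 mm of the middle and 16 mm before to 50 mm behind the prongs' lowest points. The dial's pointer is within 6 degrees of the red mark. The robot has let go of both (all of step 2 and all of step 3 and linear speed of pail below 0.08 m/s and velocity of joint dial between -0.05 and 0.05 rad/s); the robot touches nothing.
It fails at once if the pail is tipped by more than 40 degrees (angle between pail_pivot's own z axis and vertical above 0.7 rad).
It fails at once if another thing on the bench is moved by more than 30 mm (distance of any of driver, grease, spanner, fitting from where it was at the start of the episode above 0.03 m).
It also fails if it takes over 72 s, if anything falls off the work surface, if the arm or the gripper's body presses on something with over 40 N, if the wrist force passes 120 N, or if a joint passes its speed limit or range.

## Robot

A 7-joint arm with a two-finger parallel gripper is mounted at the origin on the work surface. World frame = base frame: x ahead of the robot, y to its left, z up, the work surface at z = 0. Lengths are in m, angles in rad, forces in N, time in s.
With the tool pointing down it reaches from about 0.425 to 0.875 m from the base axis. Payload 4.7 kg.
Tool frame: the origin (TCP) lies midway between the tips of the shut fingers; the grasp point (between the pads) lies ctrl.grasp_offset behind it (ctrl.grasp_offset is the distance from the TCP to the grasp point, in m); z points along the fingers, y is the line along which they close (so a half turn about z gives the same grasp; the last joint's range is limited). The gripper opens to 87 mm and grips with 3 to 60 N. Pads are 19 mm wide; open, the fingers measure 117 mm over their backs; the gripper's body (75 mm by 190 mm) begins 51 mm behind the grasp point.
Start: joints at [1.16, 0.321, -0.07, 1.45, 0.023, 1.371, -0.057], TCP at [0.268, -0.592, 0.223] pointing down, gripper open.
Joint ranges: [-2.86, 2.86], [-0.3, 2.09], [-1.38, 1.24], [0.06, 2.45], [-1.56, 4.7], [0.09, 2.05], [-2.69, 2.69]. Speed limits (rad/s): [2.57, 2.57, 3.14, 3.14, 3.14, 3.14, 3.14].

## Interface

Orientations are given as a rotation vector (axis times angle).
In Python, from bench import ctrl gives the robot as it stands. The module is installed in compiled form; this text tells all that it offers.
- The arm moves only by the tool jog_arm, never from a script. Its argument "moves" is one flat list of numbers, 7 for each row, row after row: the shift along the tool's x, y, z in units of 30 cm (1.0 is 30 cm), then the turn, a rotation vector about the tool's x, y, z in units of 60 degrees (1.0 is 60 degrees), then the gripper's target within -1 to 1 (fully open at 1, half-way at 0, shut at -1). In form: [x, y, z, wx, wy, wz, fingers, x, y, z, wx, wy, wz, fingers, ...]. A call has exactly 8 rows; each row is the pose to reach, as a shift and turn from the pose commanded when the call began, along the tool's axes at that moment; what a row does not reach only later rows make up. A row lasts 1/8 s, in which the tool goes at most 62.5 mm and 10.7 degrees, less where a joint would pass 70% of its speed; a pose out of reach is approached as far as the arm can. A call with a number of a shift or a turn outside -1 to 1 is refused whole. A call with a gripper value outside its range is refused whole. The fingers move at their own pace and stop on an object; "newtons" is the grip in N (left out, the last holds). Time passes only in rows, so rows that repeat a pose let the fingers close, or fill a call up. It gives the time, the measured TCP pose, the force, the opening and the grip force at its end, in the units of the state.
- ctrl.get_state(): the state, without advancing time (a new reading comes with each control period).
- ctrl.get_image(name): name is "scene" or "top"; returns a dict with "pixels" (480x640x3 uint8, red, green, blue), "fx", "fy", "cx", "cy" (pixels), "xyz" and "rotation" of the camera in the world. Camera axes: x right, y up, looking along -z (the intrinsics and any distortion apply to the point x, -y, -z); pixel columns grow to the right and rows downward; lengths in m; the calibration is good to about 2 mm. A picture is of the moment at which its call begins. There is no depth.
- ctrl.close_job(): hands the job in; it is judged then, once.
The state is a dict: "time": time; "joint_positions": joint angles; "qd": joint speeds; "joint_torque": joint torques, N m; "position": TCP position; "tool_rot": TCP orientation; "ft_force": force on the tool from outside, world axes, zero at the start; "torque": the same for the moment, N m; "grip_width": opening from 0.0 (shut) to 1.0 (fully open); "grip_force": force on a finger pad.
Only numpy, scipy, OpenCV 4.12 (cv2) and the standard library are available. Lean on these libraries where they do the work, as an engineer would, in place of code of your own. Each camera call takes 0.05 s, during which the arm holds its last target. There are 200 camera calls.

## Working session

There is one attempt and no reset: what is moved stays moved. The work goes in short steps, Python scripts to look and compute and a tool call to move; the robot and the scene stay as the last step left them, time stands still between calls to the robot, and variables do not carry over. Pictures are saved under pics/ and viewed, at most 10 in all, crops included, and the job is handed in when it is done.

Besides the shell and the picture viewer there is one more tool, called after "Call:" in YAML: its name, and indented under it one key for each argument. jog_arm: Moves the arm, as the interface text tells. Its arguments: {"type":"object","properties":{"moves":{"type":"array"},"newtons":{"type":"number"}},"required":["moves"]}

```bash
mkdir -p pics; cat > h.py <<'E'
import numpy as np, cv2
from bench import ctrl
from scipy.spatial.transform import Rotation as R
def grab(n,f):
    im=ctrl.get_image(n); cv2.imwrite('pics/'+f,im['pixels'][:,:,::-1])
    np.savez('pics/'+f+'.npz',**{k:np.array(v) for k,v in im.items()}); return im
def rot(r):
    r=np.array(r,float); return r if r.shape==(3,3) else R.from_rotvec(r).as_matrix()
def ray(im,u,v):
    d=np.array([(u-im['cx'])/im['fx'],-(v-im['cy'])/im['fy'],-1.]); return np.array(im['xyz']),rot(im['rotation'])@d
def onz(im,u,v,z):
    c,d=ray(im,u,v); return c+d*(z-c[2])/d[2]
def proj(im,p):
    q=rot(im['rotation']).T@(np.array(p)-im['xyz']); return np.array([im['cx']+im['fx']*q[0]/-q[2], im['cy']-im['fy']*q[1]/-q[2]])
E
python3 - <<'E'
from h import *
for n in('scene','top'):
    im=grab(n,n+'0.png'); print({k:v for k,v in im.items() if k!='pixels'})
print(ctrl.get_state(),ctrl.grasp_offset)
E
```

```text
{'fx': 604.3271407516299, 'fy': 604.3271407516299, 'cx': 310.0513857915103, 'cy': 238.44391700329282, 'xyz': array([1.11150196, 0.70207689, 0.76036837]), 'rotation': array([0.41717937, 1.17393452, 2.2664812 ])}
{'fx': 486.17968333742306, 'fy': 486.17968333742306, 'cx': 316.63216951356816, 'cy': 235.30716940537425, 'xyz': array([0.43116907, 0.00482552, 1.09360932]), 'rotation': array([ 0.10745761, -0.10342076, -1.58538732])}
{'time': 0.1, 'joint_positions': array([ 1.16017414,  0.32176177, -0.07010423,  1.45151315,  0.02259568,
        1.37079147, -0.05690583]), 'qd': array([-4.21406802e-04, -1.83825492e-03,  1.88978047e-04, -2.63906057e-03,
       -9.77672417e-07, -9.90672243e-05,  1.10702775e-03]), 'joint_torque': array([ 1.63727095e-04, -4.92571235e+01, -4.05682828e-01, -3.13395488e+01,
       -6.41021482e-02,  3.95464129e-02,  9.96793415e-05]), 'position': array([ 0.2676171 , -0.59183069,  0.22158266]), 'tool_rot': array([-3.06941374e+00, -6.61864901e-01,  6.80584682e-04]), 'ft_force': array([-1.07513354, -0.02216285,  0.47857245]), 'torque': array([0.02544334, 0.04351866, 0.00756164]), 'grip_force': 0.0, 'grip_width': 1.0043714888530046} 0.0187
```

View pics/top0.png

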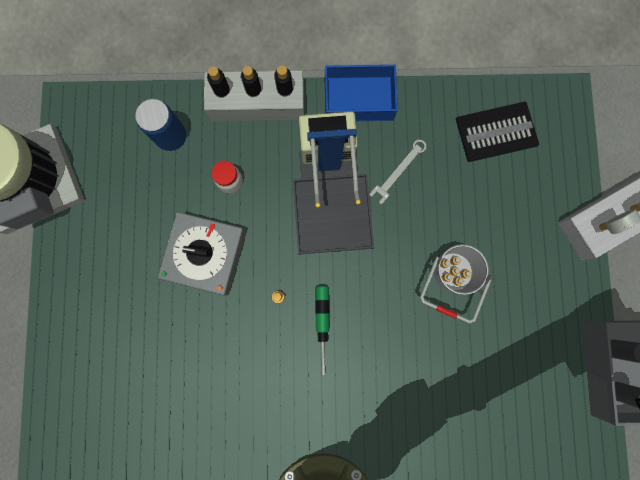

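View pics/scene0.png

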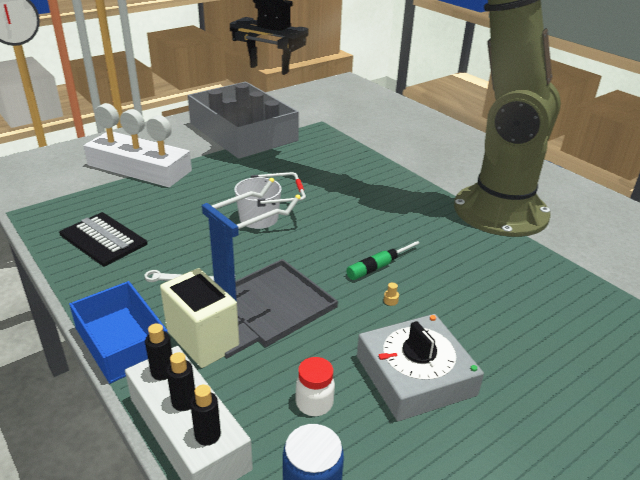

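The top view shows the pail at (463,269), its sleeve at (447,312), the prong tips at (318,205) and (358,202), and the dial at (199,252) with the red mark near (211,230). I'll enlarge these.

```bash
python3 - <<'E'
import cv2,numpy as np
a=cv2.imread('pics/top0.png')
def c(x,y,w,h,s=4): return cv2.resize(a[y:y+h,x:x+w],None,fx=s,fy=s,interpolation=cv2.INTER_CUBIC)
# left top pail (410,235,100x75)... 
m=np.vstack([np.hstack([c(410,237,100,90),c(155,207,100,90)]),c(290,110,200,60)])
cv2.imwrite('pics/m0.png',m);print(m.shape)
E
```

```text
(600, 800, 3)
```

View pics/m0.png

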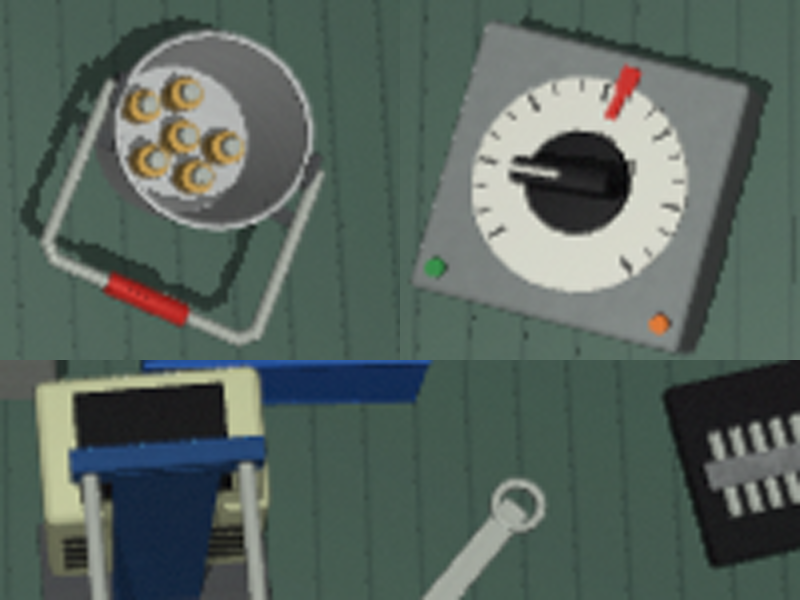

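```bash
python3 - <<'E'
from h import *
L=lambda n:dict(np.load(f'pics/{n}0.png.npz'))
T=L('top');S=L('scene')
def blob(im,x0,y0,x1,y1):
    p=im['pixels'][y0:y1,x0:x1].astype(int); m=(p[...,0]-p[...,2]>70)&(p[...,1]-p[...,2]>50)
    ys,xs=np.nonzero(m); return xs.mean()+x0,ys.mean()+y0,len(xs)
def tri(a,b):
    (c1,d1),(c2,d2)=ray(T,*a),ray(S,*b)
    t=np.linalg.lstsq(np.c_[d1,-d2],c2-c1,rcond=None)[0]; p=c1+d1*t[0];q=c2+d2*t[1]; return (p+q)/2,np.linalg.norm(p-q)
tl=blob(T,311,198,325,212);tr=blob(T,351,195,365,209)
sa=blob(S,264,174,280,188);sb=blob(S,290,190,305,203)
print(tl,tr,sa,sb)
print('right',tri(tr[:2],sa[:2]),'left',tri(tl[:2],sb[:2]))
# post ends of prongs at z .22
print('prong post', onz(T,290+92/4,110+(475-360)/4,.22),onz(T,290+247/4,110+(465-360)/4,.22))
sl=[onz(T,410+u/4,237+v/4,.078) for u,v in((108,284),(188,316),(147,300))];rim=onz(T,463.2,269.5,.080)
print('sleeve',sl,'rim',rim)
o=onz(T,200,253.1,.055);print('dial o',o)
for u,v in((629,70),(613,115)):
    d=onz(T,155+(u-400)/4,207+v/4,.055)-o;print('mark',d,np.degrees(np.arctan2(d[1],d[0])),np.hypot(*d[:2]))
for z in(.09,.096):
  a=onz(T,155+113/4,207+167/4,z);b=onz(T,155+157/4,207+174/4,z);d=a-b;print(a-o,b-o,np.degrees(np.arctan2(d[1],d[0])))
st=ctrl.get_state();print(rot(st['tool_rot']))
for n,u,v in(('fit',278,297),('drv',322,300),('grease',226,175)):print(n,onz(T,u,v,.03))
E
```

```text
(np.float64(317.22222222222223), np.float64(204.5), 18) (np.float64(357.5), np.float64(201.5), 16) (np.float64(271.3333333333333), np.float64(179.46666666666667), 15) (np.float64(297.46666666666664), np.float64(196.26666666666668), 15)
right (array([ 0.60585028, -0.0683061 ,  0.24384237]), np.float64(0.001813940604450656)) left (array([0.60162961, 0.00348326, 0.24387446]), np.float64(0.0017313862154232909))
prong post [0.7305172  0.00975906 0.22      ] [ 0.73403257 -0.06253059  0.22      ]
sleeve [array([ 0.41231815, -0.2396116 ,  0.078     ]), array([ 0.39533764, -0.27994587,  0.078     ]), array([ 0.40382673, -0.2592872 ,  0.078     ])] rim [ 0.49064963 -0.29757239  0.08      ]
dial o [0.53697475 0.25731874 0.055     ]
mark [ 0.06170406 -0.02558697  0.        ] -22.522434524677546 0.06679883332821812
mark [ 0.03728615 -0.0172414   0.        ] -24.816174600483915 0.04107947150808135
[0.00611395 0.02644988 0.035     ] [0.00206344 0.00352005 0.035     ] 79.98214003327809
[0.00544485 0.02478224 0.041     ] [0.00141855 0.00198949 0.041     ] 79.98214003327791
[[ 9.11137226e-01  4.12102374e-01 -7.67313528e-04]
 [ 4.12103080e-01 -9.11135992e-01  1.50186887e-03]
 [-8.02032478e-05 -1.68462090e-03 -9.99998578e-01]]
fit [0.4408542 0.0924847 0.03     ]
drv [ 0.43278079 -0.00290342  0.03      ]
grease [0.71475728 0.20760511 0.03      ]
```

```bash
cat >> h.py <<'E'
def plan(*wps):
    """wps: (x,y,z,yaw_deg of tool y) -> rows in jog units from the present pose"""
    st=ctrl.get_state();p0=np.array(st['position']);R0=rot(st['tool_rot'])
    print('t',round(st['time'],2),'p',p0.round(4),'yaw',np.degrees(np.arctan2(R0[1,1],R0[0,1])).round(2),'tilt',R0[:2,2].round(4),'F',np.round(st['ft_force'],1),'w',round(st['grip_width'],3),'gf',round(st['grip_force'],1),'q',np.round(st['joint_positions'],2))
    for x,y,z,a in wps:
        a=np.radians(a);Y=np.array([np.cos(a),np.sin(a),0]);Z=np.array([0,0,-1.]);Rt=np.c_[np.cross(Y,Z),Y,Z]
        print(np.r_[R0.T@(np.array([x,y,z])-p0)/.3, R.from_matrix(R0.T@Rt).as_rotvec()/np.radians(60)].round(4))
E
python3 -c "
from h import *
plan((.404,-.259,.20,-23.8),(.404,-.259,.13,-23.8))"
```

```text
t 0.1 p [ 0.2676 -0.5918  0.2216] yaw -65.66 tilt [-0.0008  0.0015] F [-1.1 -0.   0.5] w 1.004 gf 0.0 q [ 1.16  0.32 -0.07  1.45  0.02  1.37 -0.06]
[ 8.714e-01 -8.234e-01  7.330e-02 -1.600e-03 -5.000e-04 -6.977e-01]
[ 8.714e-01 -8.230e-01  3.066e-01 -1.600e-03 -5.000e-04 -6.977e-01]
```

Call:
jog_arm:
  moves: [0.11, -0.1, 0.01, 0, 0, -0.087, -0.17, 0.22, -0.205, 0.02, 0, 0, -0.174, -0.17, 0.33, -0.31, 0.03, 0, 0, -0.26, -0.17, 0.44, -0.41, 0.04, 0, 0, -0.35, -0.17, 0.55, -0.52, 0.05, 0, 0, -0.44, -0.17, 0.66, -0.62, 0.06, 0, 0, -0.53, -0.17, 0.77, -0.73, 0.07, 0, 0, -0.61, -0.17, 0.871, -0.823, 0.073, 0, 0, -0.698, -0.17]
  newtons: 25

```text
time: 1.1
position: [0.4043, -0.2577, 0.2001]
tool_rot: [-2.628, -1.72, 0.001]
ft_force: [1.1, 0.5, -0.8]
grip_width: 0.416
grip_force: 0.0
```

```bash
python3 - <<'E'
from h import *
plan((.404,-.259,.20,-23.8),(.404,-.259,.10,-23.8),(.404,-.259,.059,-23.8))
im=grab('scene','s1.png')
cv2.imwrite('pics/s1c.png',cv2.resize(im['pixels'][120:270,200:400,::-1],None,fx=4,fy=4,interpolation=cv2.INTER_CUBIC))
E
```

```text
t 1.1 p [ 0.4043 -0.2577  0.2001] yaw -23.57 tilt [-0.0008  0.0003] F [ 1.1  0.5 -0.8] w 0.416 gf 0.0 q [ 0.89 -0.01 -0.37  1.88 -0.01  1.28  0.11]
[-0.0045  0.0009  0.0005 -0.0008 -0.      0.0038]
[-0.0045  0.0012  0.3338 -0.0008 -0.      0.0038]
[-0.0045  0.0013  0.4705 -0.0008 -0.      0.0038]
```

View pics/s1c.png

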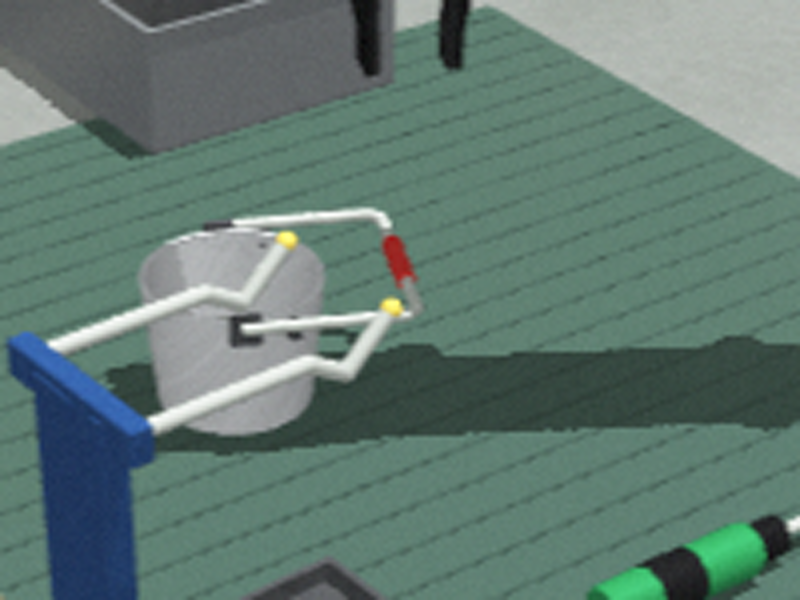

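The crop shows the fingers high above, with the sleeve at about (299.5,185.5) in the full picture and the prongs clear of it. I'll descend and cross-check the sleeve.

Call:
jog_arm:
  moves: [0, 0, 0.1, 0, 0, 0.004, -0.17, -0.002, 0.001, 0.2, 0, 0, 0.004, -0.17, -0.004, 0.001, 0.3, 0, 0, 0.004, -0.17, -0.004, 0.001, 0.334, 0, 0, 0.004, -0.17, -0.004, 0.001, 0.334, 0, 0, 0.004, -0.17, -0.004, 0.001, 0.334, 0, 0, 0.004, -0.17, -0.004, 0.001, 0.334, 0, 0, 0.004, -0.17, -0.004, 0.001, 0.334, 0, 0, 0.004, -0.17]

```text
time: 2.15
position: [0.4044, -0.2611, 0.1012]
tool_rot: [2.634, 1.71, 0.001]
ft_force: [-0.4, -0.0, 0.7]
grip_width: 0.413
grip_force: 0.0
```

```bash
python3 - <<'E'
from h import *
T=dict(np.load('pics/top0.png.npz'));S=dict(np.load('pics/s1.png.npz'))
(c1,d1),(c2,d2)=ray(T,446.75,312),ray(S,299.5,185.5)
t=np.linalg.lstsq(np.c_[d1,-d2],c2-c1,rcond=None)[0];print(c1+d1*t[0],c2+d2*t[1])
plan((.404,-.259,.058,-23.8))
E
```

```text
[ 0.40376108 -0.25992135  0.07556148] [ 0.4048164  -0.26084674  0.07577372]
t 2.15 p [ 0.4044 -0.2611  0.1012] yaw -24.02 tilt [ 0.001  -0.0009] F [-0.4 -0.   0.7] w 0.413 gf 0.0 q [ 0.88  0.08 -0.38  2.    0.03  1.07  0.07]
[ 0.006  -0.0043  0.1439  0.0013  0.0004 -0.0037]
```

Call:
jog_arm:
  moves: [0.002, 0, 0.05, 0, 0, 0, -0.17, 0.002, 0, 0.1, 0, 0, 0, -0.17, 0.002, 0, 0.142, 0, 0, 0, -0.17, 0.002, 0, 0.142, 0, 0, 0, -0.17, 0.002, 0, 0.142, 0, 0, 0, -1, 0.002, 0, 0.142, 0, 0, 0, -1, 0.002, 0, 0.142, 0, 0, 0, -1, 0.002, 0, 0.142, 0, 0, 0, -1]
  newtons: 25

```text
time: 3.15
position: [0.4051, -0.2608, 0.0585]
tool_rot: [2.633, 1.709, 0.001]
ft_force: [1.5, -1.2, 0.1]
grip_width: 0.13
grip_force: 25.0
```

```bash
python3 - <<'E'
from h import *
p=ctrl.get_state()['position']
c=np.array([.915,-.404])
W=[]
for i in range(1,17):
    a=np.pi/2*i/16; r=.095*(1-np.cos(a)); W.append((p[0]+c[0]*r,p[1]+c[1]*r,p[2]+.095*np.sin(a),-23.8))
plan(*W)
E
```

```text
t 3.15 p [ 0.4051 -0.2608  0.0585] yaw -24.02 tilt [ 0.0019 -0.0013] F [ 1.5 -1.2  0.1] w 0.13 gf 25.0 q [ 0.87  0.14 -0.38  2.03  0.06  0.98  0.05]
[-0.      0.0016 -0.031   0.0022  0.0004 -0.0037]
[-0.      0.0062 -0.0618  0.0022  0.0004 -0.0037]
[ 0.      0.0138 -0.0919  0.0022  0.0004 -0.0037]
[ 0.      0.0244 -0.1211  0.0022  0.0004 -0.0037]
[ 1.000e-04  3.770e-02 -1.492e-01  2.200e-03  4.000e-04 -3.700e-03]
[ 1.000e-04  5.380e-02 -1.758e-01  2.200e-03  4.000e-04 -3.700e-03]
[ 2.000e-04  7.240e-02 -2.007e-01  2.200e-03  4.000e-04 -3.700e-03]
[ 2.000e-04  9.330e-02 -2.237e-01  2.200e-03  4.000e-04 -3.700e-03]
[ 0.0003  0.1164 -0.2445  0.0022  0.0004 -0.0037]
[ 0.0004  0.1414 -0.263   0.0022  0.0004 -0.0037]
[ 0.0005  0.1681 -0.2789  0.0022  0.0004 -0.0037]
[ 0.0006  0.1962 -0.2921  0.0022  0.0004 -0.0037]
[ 0.0007  0.2255 -0.3025  0.0022  0.0004 -0.0037]
[ 0.0008  0.2557 -0.31    0.0022  0.0004 -0.0037]
[ 0.0009  0.2864 -0.3145  0.0022  0.0004 -0.0037]
[ 0.001   0.3175 -0.3159  0.0022  0.0004 -0.0037]
```

Sleeve is gripped (12 mm opening). I'll swing the bail up in two calls.

Call:
jog_arm:
  moves: [0, 0.002, -0.031, 0, 0, 0, -1, 0, 0.006, -0.062, 0, 0, 0, -1, 0, 0.014, -0.092, 0, 0, 0, -1, 0, 0.024, -0.121, 0, 0, 0, -1, 0, 0.038, -0.149, 0, 0, 0, -1, 0, 0.054, -0.176, 0, 0, 0, -1, 0, 0.072, -0.201, 0, 0, 0, -1, 0, 0.093, -0.224, 0, 0, 0, -1]

```text
time: 4.15
position: [0.4293, -0.2716, 0.1255]
tool_rot: [-2.634, -1.71, 0.002]
ft_force: [-3.2, 1.2, 3.1]
grip_width: 0.128
grip_force: 25.0
```

Call:
jog_arm:
  moves: [0, 0.023, -0.021, 0, 0, 0, -1, 0, 0.048, -0.039, 0, 0, 0, -1, 0, 0.075, -0.055, 0, 0, 0, -1, 0, 0.103, -0.068, 0, 0, 0, -1, 0, 0.132, -0.079, 0, 0, 0, -1, 0, 0.162, -0.086, 0, 0, 0, -1, 0, 0.193, -0.091, 0, 0, 0, -1, 0, 0.224, -0.092, 0, 0, 0, -1]

```text
time: 5.15
position: [0.4931, -0.3005, 0.1544]
tool_rot: [2.632, 1.708, 0.003]
ft_force: [-1.4, -0.9, 5.9]
grip_width: 0.127
grip_force: 25.0
```

```bash
python3 - <<'E'
from h import *
plan()
im=grab('scene','s2.png')
cv2.imwrite('pics/s2c.png',cv2.resize(im['pixels'][100:260,190:390,::-1],None,fx=3,fy=3,interpolation=cv2.INTER_CUBIC))
E
```

```text
t 5.15 p [ 0.4931 -0.3005  0.1544] yaw -24.04 tilt [ 0.0038 -0.0028] F [-1.4 -0.9  5.9] w 0.127 gf 25.0 q [ 0.83  0.23 -0.38  1.72  0.09  1.21  0.01]
```

View pics/s2c.png

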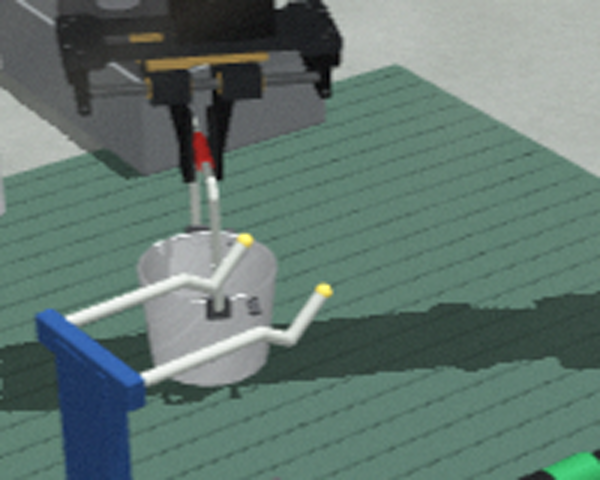

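The bail is upright, with the fingers on the red sleeve (crop (202,150)) and the pail still standing. Lift next.

Call:
jog_arm:
  moves: [0, 0, -0.03, 0, 0, 0, -1, 0, 0, -0.07, 0, 0, 0, -1, 0, 0, -0.12, 0, 0, 0, -1, 0, 0, -0.18, 0, 0, 0, -1, 0, 0, -0.24, 0, 0, 0, -1, 0, 0, -0.29, 0, 0, 0, -1, 0, 0, -0.32, 0, 0, 0, -1, 0, 0, -0.325, 0, 0, 0, -1]
  newtons: 40

```text
time: 6.2
position: [0.4913, -0.2991, 0.2509]
tool_rot: [2.634, 1.71, 0.001]
ft_force: [-0.2, -1.7, -4.3]
grip_width: 0.123
grip_force: 40.0
```

```bash
python3 -c "
from h import *
plan((.555,-.0345,.251,3.3))"
```

```text
t 6.2 p [ 0.4913 -0.2991  0.2509] yaw -24.02 tilt [ 0.0008 -0.0007] F [-0.2 -1.7 -4.3] w 0.123 gf 40.0 q [ 0.84  0.17 -0.38  1.59  0.06  1.39  0.03]
[ 8.921e-01 -1.653e-01 -9.000e-04  9.000e-04  5.000e-04 -4.554e-01]
```

Call:
jog_arm:
  moves: [0.01, -0.002, 0, 0, 0, -0.005, -1, 0.04, -0.007, 0, 0, 0, -0.02, -1, 0.09, -0.016, 0, 0, 0, -0.045, -1, 0.15, -0.028, 0, 0, 0, -0.075, -1, 0.22, -0.041, 0, 0, 0, -0.11, -1, 0.3, -0.056, 0, 0, 0, -0.15, -1, 0.38, -0.07, 0, 0, 0, -0.19, -1, 0.46, -0.085, 0, 0, 0, -0.23, -1]

```text
time: 7.2
position: [0.5244, -0.1606, 0.2503]
tool_rot: [2.407, 2.019, 0.0]
ft_force: [-0.2, 0.3, -4.4]
grip_width: 0.125
grip_force: 40.0
```

```bash
python3 -c "
from h import *
plan((.555,-.0345,.251,3.3))"
```

```text
t 7.2 p [ 0.5244 -0.1606  0.2503] yaw -10.02 tilt [ 0.0002 -0.0002] F [-0.2  0.3 -4.4] w 0.125 gf 40.0 q [ 0.71  0.12 -0.5   1.65  0.06  1.39  0.03]
[ 4.316e-01  2.730e-02 -2.500e-03  2.000e-04  2.000e-04 -2.220e-01]
```

Call:
jog_arm:
  moves: [0.08, 0.005, 0, 0, 0, -0.04, -1, 0.16, 0.01, 0, 0, 0, -0.08, -1, 0.23, 0.015, 0, 0, 0, -0.12, -1, 0.295, 0.019, 0, 0, 0, -0.15, -1, 0.35, 0.023, 0, 0, 0, -0.18, -1, 0.395, 0.025, 0, 0, 0, -0.205, -1, 0.42, 0.027, 0, 0, 0, -0.218, -1, 0.432, 0.027, 0, 0, 0, -0.222, -1]

```text
time: 8.2
position: [0.555, -0.0364, 0.2501]
tool_rot: [2.16, 2.281, -0.0]
ft_force: [-0.1, -0.3, -4.5]
grip_width: 0.123
grip_force: 40.0
```

```bash
python3 - <<'E'
from h import *
plan((.62,-.0315,.251,3.3),(.6255,-.0310,.2105,3.3))
im=grab('scene','s3.png'); t=grab('top','t3.png')
cv2.imwrite('pics/s3c.png',np.hstack([cv2.resize(i['pixels'][y:y+150,x:x+130,::-1],None,fx=3,fy=3,interpolation=cv2.INTER_CUBIC) for i,x,y in((im,200,110),(t,275,110))]))
E
```

```text
t 8.2 p [ 0.555  -0.0364  0.2501] yaw 3.11 tilt [-0.0001 -0.0003] F [-0.1 -0.3 -4.5] w 0.123 gf 40.0 q [ 0.57  0.15 -0.62  1.63  0.09  1.39  0.  ]
[ 4.500e-03  2.172e-01 -3.100e-03 -1.000e-04  3.000e-04 -3.100e-03]
[ 5.200e-03  2.356e-01  1.319e-01 -1.000e-04  3.000e-04 -3.100e-03]
```

View pics/s3c.png

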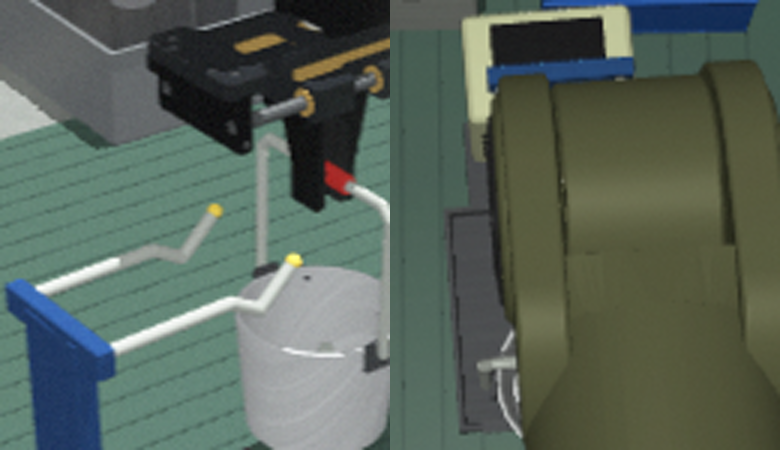

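The pail hangs upright, its bar above and before the yellow tips (scene crop (216,210) and (293,260)). I'll move in and lower.

Call:
jog_arm:
  moves: [0.0, 0.02, 0, 0, 0, 0, -1, 0.002, 0.055, 0, 0, 0, 0, -1, 0.004, 0.1, 0, 0, 0, -0.003, -1, 0.004, 0.14, 0, 0, 0, -0.003, -1, 0.005, 0.18, 0, 0, 0, -0.003, -1, 0.005, 0.21, 0, 0, 0, -0.003, -1, 0.005, 0.23, 0, 0, 0, -0.003, -1, 0.005, 0.235, 0.01, 0, 0, -0.003, -1]

```text
time: 9.3
position: [0.6256, -0.0311, 0.2471]
tool_rot: [2.157, 2.284, 0.0]
ft_force: [0.4, 0.3, -3.9]
grip_width: 0.127
grip_force: 40.0
```

Call:
jog_arm:
  moves: [0, 0, 0.02, 0, 0, 0, -1, 0, 0, 0.04, 0, 0, 0, -1, 0, 0, 0.06, 0, 0, 0, -1, 0, 0, 0.08, 0, 0, 0, -1, 0, 0, 0.1, 0, 0, 0, -1, 0, 0, 0.11, 0, 0, 0, -1, 0, 0, 0.115, 0, 0, 0, -1, 0, 0, 0.115, 0, 0, 0, -1]

```text
time: 10.3
position: [0.6266, -0.031, 0.2139]
tool_rot: [2.155, 2.282, 0.004]
ft_force: [3.0, 0.3, 1.1]
grip_width: 0.123
grip_force: 40.0
```

```bash
python3 - <<'E'
from h import *
plan((.6255,-.0310,.2105,3.3))
im=grab('scene','s4.png')
cv2.imwrite('pics/s4c.png',cv2.resize(im['pixels'][110:290,170:370,::-1],None,fx=3,fy=3,interpolation=cv2.INTER_CUBIC))
E
```

```text
t 10.3 p [ 0.6266 -0.031   0.2139] yaw 3.28 tilt [ 0.0035 -0.0002] F [3.  0.3 1.1] w 0.123 gf 40.0 q [ 0.49  0.33 -0.61  1.51  0.19  1.36 -0.07]
[ 0.0003 -0.0035  0.0114  0.0034  0.0004 -0.0003]
```

View pics/s4c.png

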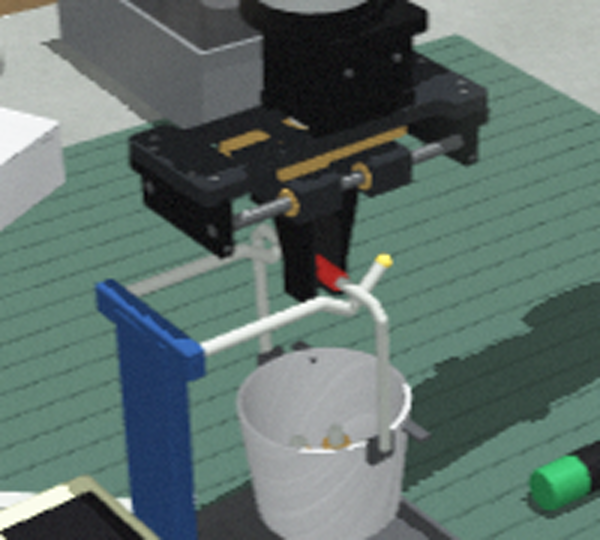

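The bar lies in the dips of both prongs, and the weight is off the gripper. A small move in and down, release, then rise.

Call:
jog_arm:
  moves: [0, 0.007, 0.004, 0, 0, 0, -1, 0, 0.01, 0.006, 0, 0, 0, -0.8, 0, 0.01, 0.006, 0, 0, 0, -0.6, 0, 0.01, 0.006, 0, 0, 0, -0.2, 0, 0.01, 0.006, 0, 0, 0, 0, 0, 0.01, 0.006, 0, 0, 0, 0, 0, 0.01, -0.02, 0, 0, 0, 0, 0, 0.01, -0.08, 0, 0, 0, 0]

```text
time: 11.35
position: [0.6278, -0.031, 0.2369]
tool_rot: [-2.156, -2.283, 0.002]
ft_force: [0.4, -0.3, 0.9]
grip_width: 0.495
grip_force: 0.0
```

Call:
jog_arm:
  moves: [0, 0, -0.05, 0, 0, 0, 0, 0, 0, -0.1, 0, 0, 0, 0, 0, 0, -0.15, 0, 0, 0, 0, 0, 0, -0.2, 0, 0, 0, 0, 0, 0, -0.25, 0, 0, 0, 0, 0, 0, -0.28, 0, 0, 0, 0, 0, 0, -0.3, 0, 0, 0, 0, 0, 0, -0.3, 0, 0, 0, 0]

```text
time: 12.35
position: [0.6283, -0.0309, 0.3268]
tool_rot: [2.157, 2.284, 0.0]
ft_force: [-0.7, -0.2, 0.1]
grip_width: 0.499
grip_force: 0.0
```

```bash
python3 - <<'E'
from h import *
plan((.537,.257,.25,80),(.537,.257,.25,-100))
im=grab('scene','s5.png')
cv2.imwrite('pics/s5c.png',cv2.resize(im['pixels'][110:290,170:370,::-1],None,fx=3,fy=3,interpolation=cv2.INTER_CUBIC))
E
```

```text
t 12.35 p [ 0.6283 -0.0309  0.3268] yaw 3.28 tilt [ 0.0002 -0.0001] F [-0.7 -0.2  0.1] w 0.499 gf 0.0 q [ 0.48  0.3  -0.62  1.32  0.17  1.57 -0.06]
[ 9.7550e-01 -2.4900e-01  2.5600e-01  1.0000e-04  2.0000e-04 -1.2786e+00]
[ 9.7550e-01 -2.4900e-01  2.5600e-01  2.0000e-04 -1.0000e-04  1.7214e+00]
```

View pics/s5c.png

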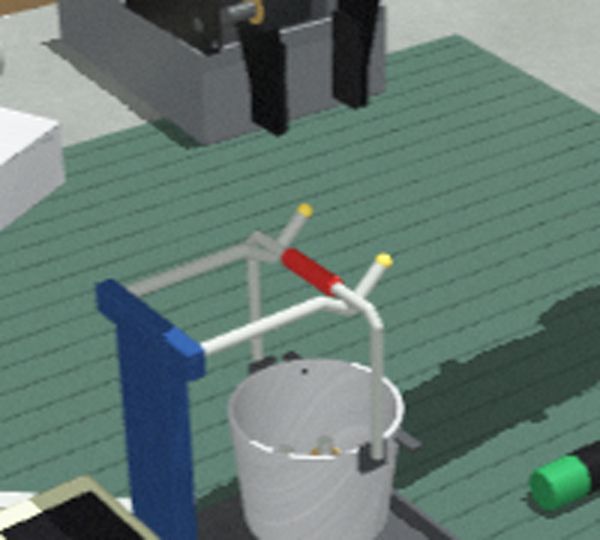

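The pail hangs upright on both prongs with the fingers clear. Next the dial: a close scene crop for its height.

```bash
python3 - <<'E'
from h import *
im=dict(np.load('pics/s5.png.npz'))
cv2.imwrite('pics/d.png',cv2.resize(im['pixels'][305:420,350:490,::-1],None,fx=5,fy=5,interpolation=cv2.INTER_CUBIC))
for z in(.055,.063,.086,.099,.092):print(z,(proj(im,(.537,.2573,z))-[350,305])*5)
for z in (.09,.095,.1):
  for s in (26,-26):
    a=np.radians(80);print(z,s,(proj(im,(.537+s/1e3*np.cos(a),.2573+s/1e3*np.sin(a),z))-[350,305])*5)
E
```

```text
0.055 [352.87022676 231.37682304]
0.063 [356.00790684 213.67161515]
0.086 [365.19465169 161.8329245 ]
0.099 [370.49892798 131.90211203]
0.092 [367.63257552 148.07628044]
0.09 26 [415.71711769 205.71252465]
0.09 -26 [319.80985838 101.68404645]
0.095 26 [417.94713627 194.12995766]
0.095 -26 [321.67289714  90.24645586]
0.1 26 [420.19076642 182.47669314]
0.1 -26 [323.54686516  78.7417682 ]
```

View pics/d.png

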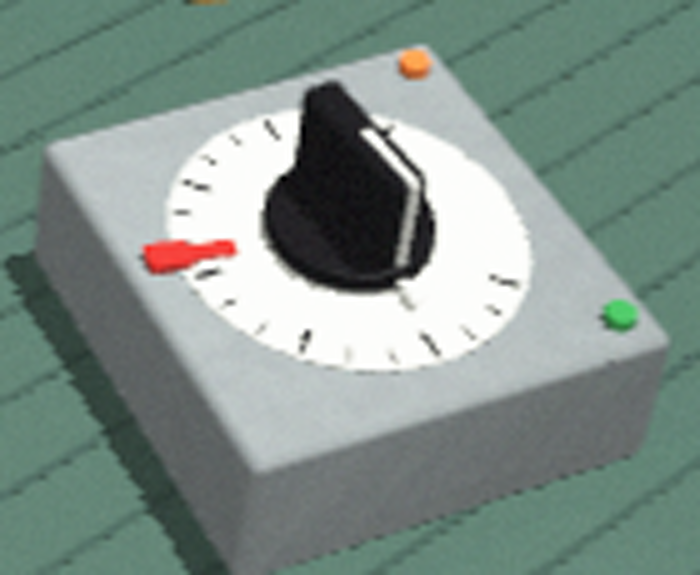

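```bash
python3 - <<'E'
from h import *
S=dict(np.load('pics/s5.png.npz'))
o=onz(S,350+348/5,305+239/5,.055);print('o scene(scale ctr)',o)
for u,v in((155,257),(235,248)):
    d=onz(S,350+u/5,305+v/5,.056)-[.537,.2573,0];print(d,np.degrees(np.arctan2(d[1],d[0])))
a=onz(S,350+417/5,305+185/5,.098);b=onz(S,350+367/5,305+131/5,.098);print('pointer',a,b,np.degrees(np.arctan2(*(a-b)[1::-1])))
plan((.537,.257,.2,-10))
E
```

```text
o scene(scale ctr) [0.54074297 0.25881199 0.055     ]
[ 0.06088291 -0.02822695  0.056     ] -24.87370379832276
[ 0.03718128 -0.01620064  0.056     ] -23.543739967552114
pointer [0.54141058 0.28183272 0.098     ] [0.53674362 0.25569102 0.098     ] 79.8778786770355
t 12.4 p [ 0.6282 -0.031   0.3263] yaw 3.28 tilt [-0.0005 -0.    ] F [0.9 0.3 0.2] w 0.502 gf 0.0 q [ 0.48  0.31 -0.62  1.32  0.17  1.57 -0.06]
[ 9.757e-01 -2.482e-01  4.213e-01 -5.000e-04  1.000e-04  2.214e-01]
```

Call:
jog_arm:
  moves: [0.1, -0.025, 0, 0, 0, 0.02, 0, 0.24, -0.06, 0, 0, 0, 0.05, 0, 0.4, -0.1, 0, 0, 0, 0.09, 0, 0.56, -0.14, 0, 0, 0, 0.13, 0, 0.7, -0.18, 0.1, 0, 0, 0.16, 0, 0.83, -0.21, 0.25, 0, 0, 0.19, 0, 0.93, -0.24, 0.38, 0, 0, 0.21, 0, 0.976, -0.248, 0.42, 0, 0, 0.221, 0]

```text
time: 13.4
position: [0.534, 0.2585, 0.1972]
tool_rot: [-2.401, -2.022, 0.008]
ft_force: [0.2, 0.2, 0.0]
grip_width: 0.498
grip_force: 0.0
```

```bash
python3 -c "
from h import *
plan((.537,.2573,.12,-10),(.537,.2573,.072,-10))"
```

```text
t 13.4 p [0.534  0.2585 0.1972] yaw -9.8 tilt [-0.0053 -0.0016] F [0.2 0.2 0. ] w 0.498 gf 0.0 q [ 0.12  0.3  -0.74  1.61  0.2   1.32 -0.82]
[-0.0016  0.0116  0.2572 -0.0047  0.0023  0.0033]
[-0.0012  0.0124  0.4172 -0.0047  0.0023  0.0033]
```

Call:
jog_arm:
  moves: [0, 0.005, 0.08, 0, 0, 0, 0, 0, 0.005, 0.16, 0, 0, 0, 0, 0, 0.005, 0.23, 0, 0, 0, 0, 0, 0.005, 0.257, 0, 0, 0, 0, 0, 0.005, 0.257, 0, 0, 0, 0, 0, 0.005, 0.257, 0, 0, 0, 0, 0, 0.005, 0.257, 0, 0, 0, 0, 0, 0.005, 0.257, 0, 0, 0, 0]

```text
time: 14.4
position: [0.539, 0.2569, 0.1241]
tool_rot: [2.406, 2.019, 0.001]
ft_force: [0.6, -0.4, 0.5]
grip_width: 0.5
grip_force: 0.0
```

```bash
python3 -c "
from h import *
plan((.537,.2573,.072,-10))"
```

```text
t 14.4 p [0.539  0.2569 0.1241] yaw -9.99 tilt [0.0009 0.0001] F [ 0.6 -0.4  0.5] w 0.5 gf 0.0 q [ 0.1   0.36 -0.72  1.69  0.25  1.19 -0.85]
[-0.     -0.007   0.1735  0.0008 -0.0003  0.0002]
```

Call:
jog_arm:
  moves: [0, -0.005, 0.06, 0, 0, 0, 0, 0, -0.005, 0.12, 0, 0, 0, 0, 0, -0.005, 0.172, 0, 0, 0, 0, 0, -0.005, 0.172, 0, 0, 0, -0.4, 0, -0.005, 0.172, 0, 0, 0, -1, 0, -0.005, 0.172, 0, 0, 0, -1, 0, -0.005, 0.172, 0, 0, 0, -1, 0, -0.005, 0.172, 0, 0, 0, -1]
  newtons: 20

```text
time: 15.4
position: [0.5403, 0.2569, 0.0728]
tool_rot: [2.405, 2.017, 0.008]
ft_force: [7.1, 1.1, -3.4]
grip_width: 0.157
grip_force: 20.0
```

```bash
python3 -c "
from h import *
plan((.537,.2573,.072,-114))"
```

```text
t 15.4 p [0.5403 0.2569 0.0728] yaw -10.04 tilt [0.0059 0.0013] F [ 7.1  1.1 -3.4] w 0.157 gf 20.0 q [ 0.09  0.41 -0.7   1.74  0.3   1.09 -0.88]
[-5.0000e-04 -1.1200e-02  2.6000e-03  1.8000e-03 -6.4000e-03  1.7327e+00]
```

Gripping works, and the force shows the axis at about x = 0.540. But joint 7 would reach its limit after 104° clockwise, so I'll regrasp half a turn round.

Call:
jog_arm:
  moves: [0, 0.002, 0, 0, 0, 0, -0.4, 0, 0.002, 0, 0, 0, 0, 0, 0, 0.002, 0, 0, 0, 0, 0, 0, 0.002, -0.06, 0, 0, 0, 0, 0, 0.002, -0.14, 0, 0, 0, 0, 0, 0.002, -0.2, 0, 0, -0.17, 0, 0, 0.002, -0.2, 0, 0, -0.34, 0, 0, 0.002, -0.2, 0, 0, -0.51, 0]

```text
time: 16.4
position: [0.5383, 0.2573, 0.1338]
tool_rot: [1.779, 2.587, 0.002]
ft_force: [-0.2, 0.2, -0.5]
grip_width: 0.5
grip_force: 0.0
```

Call:
jog_arm:
  moves: [0, 0, 0, 0, 0, -0.17, 0, 0, 0, 0, 0, 0, -0.34, 0, 0, 0, 0, 0, 0, -0.51, 0, 0, 0, 0, 0, 0, -0.68, 0, 0, 0, 0, 0, 0, -0.84, 0, 0, 0, 0, 0, 0, -1, 0, 0, 0, 0, 0, 0, -1, 0, 0, 0, 0, 0, 0, -1, 0]

```text
time: 17.4
position: [0.538, 0.2571, 0.1326]
tool_rot: [0.261, 3.13, 0.0]
ft_force: [-0.0, -0.7, 0.6]
grip_width: 0.501
grip_force: 0.0
```

Call:
jog_arm:
  moves: [0, 0, 0, 0, 0, -0.17, 0, 0, 0, 0, 0, 0, -0.34, 0, 0, 0, 0, 0, 0, -0.51, 0, 0, 0, 0, 0, 0, -0.68, 0, 0, 0, 0, 0, 0, -0.84, 0, 0, 0, 0, 0, 0, -1, 0, 0, 0, 0, 0, 0, -1, 0, 0, 0, 0, 0, 0, -1, 0]

```text
time: 18.4
position: [0.5378, 0.257, 0.132]
tool_rot: [1.338, -2.842, 0.0]
ft_force: [-0.2, -0.0, 0.3]
grip_width: 0.501
grip_force: 0.0
```

```bash
python3 -c "
from h import *
plan((.540,.257,.13,170),(.540,.257,.072,170))"
```

```text
t 18.4 p [0.5378 0.257  0.132 ] yaw 140.41 tilt [ 0.0001 -0.0002] F [-0.2 -0.   0.3] w 0.501 gf 0.0 q [ 0.43  0.56 -1.21  1.67  0.55  1.3   1.56]
[-4.700e-03 -5.600e-03  6.700e-03 -1.000e-04 -2.000e-04 -4.931e-01]
[-4.700e-03 -5.600e-03  2.000e-01 -1.000e-04 -2.000e-04 -4.931e-01]
```

Call:
jog_arm:
  moves: [-0.005, -0.006, 0, 0, 0, -0.16, 0, -0.005, -0.006, 0, 0, 0, -0.32, 0, -0.005, -0.006, 0, 0, 0, -0.493, 0, -0.005, -0.006, 0, 0, 0, -0.493, 0, -0.005, -0.006, 0.08, 0, 0, -0.493, 0, -0.005, -0.006, 0.16, 0, 0, -0.493, 0, -0.005, -0.006, 0.197, 0, 0, -0.493, 0, -0.005, -0.006, 0.197, 0, 0, -0.493, 0]

```text
time: 19.4
position: [0.5393, 0.2566, 0.0714]
tool_rot: [2.022, -2.402, -0.001]
ft_force: [0.8, 0.9, 0.1]
grip_width: 0.498
grip_force: 0.0
```

```bash
python3 -c "
from h import *
plan((.540,.257,.072,170))"
```

```text
t 19.4 p [0.5393 0.2566 0.0714] yaw 170.19 tilt [-0.0021 -0.001 ] F [0.8 0.9 0.1] w 0.498 gf 0.0 q [ 0.43  0.69 -1.24  1.72  0.68  1.25  1.99]
[-0.0017 -0.0019 -0.0021  0.0019 -0.0012  0.0031]
```

Close, then start turning clockwise (+z tool): about 104° = 1.733 units in all, 0.9 in the next-but-one call.

Call:
jog_arm:
  moves: [-0.002, -0.002, 0, 0, 0, 0.003, -0.4, -0.002, -0.002, 0, 0, 0, 0.003, -1, -0.002, -0.002, 0, 0, 0, 0.003, -1, -0.002, -0.002, 0, 0, 0, 0.003, -1, -0.002, -0.002, 0, 0, 0, 0.003, -1, -0.002, -0.002, 0, 0, 0, 0.05, -1, -0.002, -0.002, 0, 0, 0, 0.1, -1, -0.002, -0.002, 0, 0, 0, 0.15, -1]
  newtons: 30

```text
time: 20.4
position: [0.5408, 0.2576, 0.0732]
tool_rot: [1.827, -2.556, 0.0]
ft_force: [-0.8, -0.4, 3.2]
grip_width: 0.157
grip_force: 30.0
```

```bash
python3 -c "
from h import *
plan((.540,.257,.072,66))"
```

```text
t 20.4 p [0.5408 0.2576 0.0732] yaw 161.12 tilt [ 0.0001 -0.0002] F [-0.8 -0.4  3.2] w 0.157 gf 30.0 q [ 0.42  0.66 -1.21  1.72  0.66  1.23  1.85]
[ 2.7000e-03  1.8000e-03  3.8000e-03 -2.0000e-04 -0.0000e+00  1.5853e+00]
```

Call:
jog_arm:
  moves: [0, 0, 0, 0, 0, 0.12, -1, 0, 0, 0, 0, 0, 0.24, -1, 0, 0, 0, 0, 0, 0.36, -1, 0, 0, 0, 0, 0, 0.48, -1, 0, 0, 0, 0, 0, 0.6, -1, 0, 0, 0, 0, 0, 0.72, -1, 0, 0, 0, 0, 0, 0.8, -1, 0, 0, 0, 0, 0, 0.8, -1]

```text
time: 21.4
position: [0.5416, 0.2569, 0.0732]
tool_rot: [-0.632, 3.076, -0.002]
ft_force: [-1.1, -1.8, 3.0]
grip_width: 0.157
grip_force: 30.0
```

```bash
python3 - <<'E'
from h import *
plan((.540,.257,.072,66))
# mark angle from red pixels, both first pictures, axis (.5405,.2572)
for n,b in(('top',(200,215,225,242)),('scene',(375,348,402,364))):
    im=dict(np.load(f'pics/{n}0.png.npz'));x0,y0,x1,y1=b
    p=im['pixels'][y0:y1,x0:x1].astype(int);ys,xs=np.nonzero((p[...,0]-p[...,1]>60)&(p[...,0]-p[...,2]>60))
    q=np.array([onz(im,x+x0,y+y0,.056)[:2] for x,y in zip(xs,ys)]);m=q.mean(0);v=np.linalg.svd(q-m)[2][0];v*=np.sign(v[0])
    d=m-[.5405,.2572];print(n,len(q),m,np.hypot(*d),'from axis',np.degrees(np.arctan2(d[1],d[0])),'own line',np.degrees(np.arctan2(v[1],v[0])))
    w=(p.min(-1)>0)
    # scale disc centre: bright white pixels' enclosing ellipse
    P=im['pixels'].min(-1);P0=np.zeros_like(P)
    x0,y0,x1,y1=(168,220,235,285) if n=='top' else (380,322,460,382)
    P0[y0:y1,x0:x1]=(P[y0:y1,x0:x1]>185)*255
    pts=np.argwhere(P0)[:,::-1];h=cv2.convexHull(pts.astype(np.float32));c=cv2.fitEllipse(h)[0]
    o=onz(im,*c,.055);d=m-o[:2];print('centre',o,'angle',np.degrees(np.arctan2(d[1],d[0])))
E
```

```text
t 21.4 p [0.5416 0.2569 0.0732] yaw 113.21 tilt [ 0.0014 -0.0011] F [-1.1 -1.8  3. ] w 0.157 gf 30.0 q [ 0.33  0.56 -1.05  1.72  0.52  1.17  1.11]
[ 0.0046  0.0024  0.0039 -0.0011  0.0014  0.7869]
top 55 [0.58829016 0.23577805] 0.05237174091872084 from axis -24.144325205027773 own line -25.01774538345444
centre [0.53772978 0.25877848 0.055     ] angle -24.461276266013343
scene 86 [0.58914684 0.232357  ] 0.054623164365182844 from axis -27.05252250696732 own line -23.027491229936256
centre [0.54440992 0.25484759 0.055     ] angle -26.6900434387333
```

Call:
jog_arm:
  moves: [0, 0, 0, 0, 0, 0.12, -1, 0, 0, 0, 0, 0, 0.24, -1, 0, 0, 0, 0, 0, 0.36, -1, 0, 0, 0, 0, 0, 0.48, -1, 0, 0, 0, 0, 0, 0.6, -1, 0, 0, 0, 0, 0, 0.72, -1, 0, 0, 0, 0, 0, 0.8, -1, 0, 0, 0, 0, 0, 0.803, -1]

```text
time: 22.4
position: [0.5416, 0.2558, 0.0731]
tool_rot: [0.678, 3.066, -0.004]
ft_force: [0.5, -5.7, 5.4]
grip_width: 0.16
grip_force: 30.0
```

```bash
python3 -c "
from h import *
plan((.5405,.2572,.072,65))"
```

```text
t 22.4 p [0.5416 0.2558 0.0731] yaw 65.07 tilt [ 0.0007 -0.0027] F [ 0.5 -5.7  5.4] w 0.16 gf 30.0 q [ 0.22  0.48 -0.88  1.73  0.41  1.13  0.35]
[ 0.0051  0.0027  0.0037 -0.0021  0.0017  0.0012]
```

Call:
jog_arm:
  moves: [0, 0, 0, 0, 0, 0, -0.4, 0, 0, 0, 0, 0, 0, 0, 0, 0, 0, 0, 0, 0, 0, 0, 0, -0.08, 0, 0, 0, 0, 0, 0, -0.2, 0, 0, 0, 0, 0, 0, -0.4, 0, 0, 0, 0, 0, 0, -0.6, 0, 0, 0, 0, 0, 0, -0.77, 0, 0, 0, 0]

```text
time: 23.4
position: [0.5407, 0.2582, 0.3063]
tool_rot: [0.677, 3.066, 0.002]
ft_force: [-0.5, 0.4, -0.8]
grip_width: 0.5
grip_force: 0.0
```

```bash
python3 -c "
from h import *
plan((.47,-.0,.31,65))"
```

```text
t 23.4 p [0.5407 0.2582 0.3063] yaw 65.09 tilt [0.0014 0.001 ] F [-0.5  0.4 -0.8] w 0.5 gf 0.0 q [ 0.28  0.31 -0.97  1.43  0.25  1.54  0.46]
[-0.1488 -0.8798 -0.0136  0.0014  0.0009  0.0015]
```

Call:
jog_arm:
  moves: [-0.02, -0.1, 0, 0, 0, 0, 0, -0.04, -0.23, 0, 0, 0, 0, 0, -0.06, -0.36, 0, 0, 0, 0, 0, -0.08, -0.5, 0, 0, 0, 0, 0, -0.1, -0.63, 0, 0, 0, 0, 0, -0.13, -0.76, 0, 0, 0, 0, 0, -0.14, -0.85, 0, 0, 0, 0, 0, -0.149, -0.88, 0, 0, 0, 0, 0]

```text
time: 24.4
position: [0.4696, -0.0019, 0.3037]
tool_rot: [0.682, 3.066, -0.001]
ft_force: [0.4, -0.3, -0.7]
grip_width: 0.499
grip_force: 0.0
```

```bash
python3 - <<'E'
from h import *
plan()
t=grab('top','t6.png');s=grab('scene','s6.png')
r=lambda i,x,y,w,h,f:cv2.resize(i['pixels'][y:y+h,x:x+w,::-1],(w*f,h*f) if 0 else None,fx=f,fy=f,interpolation=cv2.INTER_CUBIC)
a=r(t,160,212,80,80,5); b=r(s,375,318,80,80,5); c=r(s,190,150,160,40,5)
cv2.imwrite('pics/e.png',np.vstack([np.hstack([a,b]),c]))
E
```

```text
t 24.4 p [ 0.4696 -0.0019  0.3037] yaw 64.9 tilt [ 0.0001 -0.0007] F [ 0.4 -0.3 -0.7] w 0.499 gf 0.0 q [ 0.79 -0.09 -0.78  1.72 -0.06  1.49  1.15]
```

View pics/e.png

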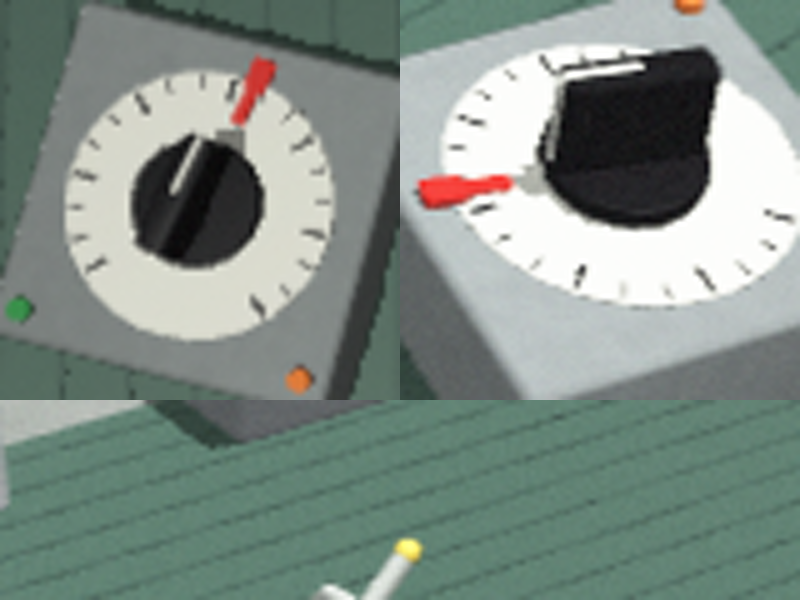

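Top crop: the white line runs (174,192)→(199,140), the grey tab is at (231,140), and the mark is at about (254,90) seen from the centre (200,204). All point within about 1° of each other, so the dial is set. I'll check the pail is unchanged, then hand in.

```bash
python3 - <<'E'
from h import *
a,b=[np.load(f'pics/{n}.png.npz')['pixels'].astype(int) for n in('s5','s6')]
red=lambda p:np.argwhere((p[180:215,250:300,0]-p[180:215,250:300,1]>80)).mean(0)
print(red(a),red(b),np.abs(a-b)[225:290,240:310].mean())
print(ctrl.close_job())
E
```

```text
[19.77419355 22.83064516] [19.54477612 22.89552239] 8.051282051282051
the job is handed in; nothing more can be done
None
```

The job is handed in: the pail hangs upright by its bail on both prongs, the dial's pointer is within about 1–2° of the red mark as read from the images, and the arm has let go of both and touches nothing. The judge returned no result.

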